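# Lay the slide boxes down, lids up

### The job

Two slide boxes, one large and one small, stand on end on the microscope bench. Push each one over where it stands, with the fingertips, so that it lies flat on the bench with its lid (the narrower half, whose face carries the framed index card) on top, ready to be opened. Do not take a box between the fingers, pick it up or shove it away, and leave the bottle, the petri dish and the jar alone.

Things in the scene. Friction and masses are not known exactly. Their poses are not given: they have to be found in the camera images.
- box_large: The larger slide box, plain grey plastic, standing on its narrow end at any yaw: 35 mm thick (own x) x 97 wide (y) x 209 tall (z), about 320 g, loose. Origin: centre of the end it stands on (z = 0 standing, about 17.5 mm lying flat). Own +x points out of the lid face. Past 10 degrees of lean it falls by itself. The bench is clear where it may fall; the other slide box is at least 0.4 m off.
- box_small: The smaller slide box, plain grey plastic, standing on its narrow end at any yaw: 35 mm thick (own x) x 97 wide (y) x 140 tall (z), about 200 g, loose. Origin: centre of the end it stands on (z = 0 standing, about 17.5 mm lying flat). Own +x points out of the lid face. Past 14 degrees of lean it falls by itself. The bench is clear where it may fall; the other slide box is at least 0.4 m off.
- box_large_lid (a point): Centre of the larger slide box's lid face, 104 mm above its foot end; axes as the box. The lid half (14 mm of the thickness) is narrower (83 mm) and ends 8 mm below the top; its face carries a white index card in a thin dark frame. The base half (21 mm) is full width, its face bare.
- box_small_lid (a point): Centre of the smaller slide box's lid face, 70 mm above its foot end; axes as the box. The lid half (14 mm of the thickness) is narrower (83 mm) and ends 8 mm below the top; its face carries a white index card in a thin dark frame. The base half (21 mm) is full width, its face bare.
- reagent_bottle: Bystander: closed amber glass bottle, 54 mm across, 110 mm tall, standing. Origin: centre of its underside.
- petri_dish: Bystander: small closed glass petri dish, 62 mm across, 16 mm high. Origin: centre of its underside.
- jar: Bystander: clear glass jar with black cap, 60 mm across, 70 mm tall, standing. Origin: centre of its underside.
Mind the look-alikes: they are no part of the job. What is shaped like the box_large but green or purple is not meant.

How it is judged:
By the outcome, as a careful person would: the job done as asked, in the order asked, and still so for the second after the job is handed in, with the robot touching nothing.
It also fails if it takes over 45 s, if anything falls off the work surface, if the arm or the gripper's body presses on something with over 40 N, if the wrist force passes 120 N, or if a joint passes its speed limit or range.

### The arm

A 6-joint arm with a two-finger parallel gripper is mounted at the origin on the work surface. World frame = base frame: x ahead of the robot, y to its left, z up, the work surface at z = 0. Lengths are in m, angles in rad, forces in N, time in s.
With the tool pointing down it reaches from about 0.425 to 0.95 m from the base axis. Payload 3.5 kg.
Tool frame: the origin (TCP) lies on the centre line of the jaws, within the pads' length; the fingertips stand 17 mm ahead of it and the grasp point (between the pads) lies 2 mm behind it; z points along the fingers, y is the line along which they close (so a half turn about z gives the same grasp; the last joint's range is limited). The gripper opens to 85 mm and grips with 20 to 120 N. Pads are 22 mm wide; open, the fingers measure 114 mm over their backs; the gripper's body (76 mm by 85 mm) begins 54 mm behind the grasp point. The pads swing forward as they close: fully open they stand 13 mm farther back than shut.
Start: joints at [-1.446, 0.286, 1.577, -0, 1.279, -0.15], TCP at [0.183, -0.65, 0.248] pointing down, gripper open.
Joint ranges: [-2.77, 2.77], [-0.9, 2.22], [0.21, 2.48], [-1.53, 4.67], [0.24, 2.81], [-2.84, 2.84]. Speed limits (rad/s): [2.79, 2.79, 3.14, 3.14, 3.14, 3.14].

### API

Orientations are given as a unit quaternion [x, y, z, w].
In Python, from plant import ctrl gives the robot as it stands. The module is installed in compiled form; this text tells all that it offers.
- The arm moves only by the tool drive_tool, never from a script. Its argument "moves" is a list of rows, each a list of 3 entries, a list of its own where there are three numbers: the turn, a rotation vector about the tool's x, y, z in rad, then the shift along the tool's x, y, z in m, then the finger opening in m, from 0 to 0.0854. A call has 1 to 5 rows; each row shifts and turns the commanded pose from where the row before left it, along the tool's axes as they then stand; what a row does not reach is not made up. A row lasts 1/8 s, in which the tool goes at most 62.5 mm and 10.7 degrees, less where a joint would pass 70% of its speed; a pose out of reach is approached as far as the arm can. A call with a gripper value outside its range is refused whole. The fingers move at their own pace and stop on an object; "grip_force" is the grip in N (left out, the last holds). Time passes only in rows, so rows that do not move let the fingers close. It gives the time, the measured TCP pose, the force, the opening and the grip force at its end, in the units of the state.
- ctrl.get_state(): the state, without advancing time (a new reading comes with each control period).
- ctrl.read_camera(name): name is "scene" or "top" or "wrist"; returns a dict with "image" (480x640x3 uint8, red, green, blue), "fx", "fy", "cx", "cy" (pixels), "R" (3x3) and "t" (3): a world point X has camera coordinates R X + t. Camera axes: x right, y down, z forward; pixel columns grow to the right and rows downward; lengths in m; the calibration is good to about 2 mm. A picture is of the moment at which its call begins. There is no depth.
- ctrl.sign_off(): hands the job in; it is judged then, once.
The state is a dict: "time": time; "qpos": joint angles; "dq": joint speeds; "joint_efforts": joint torques, N m; "eef_pos": TCP position; "tcp_rot": TCP orientation; "contact_force": force on the tool from outside, world axes, zero at the start; "wrist_torque": the same for the moment, N m; "opening": opening from 0.0 (shut) to 1.0 (fully open); "finger_force": force on a finger pad.
Only numpy, scipy, OpenCV 4.12 (cv2) and the standard library are available. Lean on these libraries where they do the work, as an engineer would, in place of code of your own. Each camera call takes 0.05 s, during which the arm holds its last target. There are 200 camera calls.

## Working session

There is one attempt and no reset: what is moved stays moved. The work goes in short steps, Python scripts to look and compute and a tool call to move; the robot and the scene stay as the last step left them, time stands still between calls to the robot, and variables do not carry over. Pictures are saved under pics/ and viewed, at most 10 in all, crops included, and the job is handed in when it is done.

Besides the shell and the picture viewer there is one more tool, called after "Request:" by a JSON object that holds its "op" and its "data", one argument or row to a line. drive_tool: Moves the arm, as the interface text tells. Its arguments: {"type":"object","properties":{"moves":{"type":"array","items":{"type":"array"}},"grip_force":{"type":"number"}},"required":["moves"]}

```bash
mkdir -p pics
cat > h.py <<'E'
import numpy as np, cv2, pickle
from plant import ctrl
def snap(n,f):
    c=ctrl.read_camera(n); cv2.imwrite(f'pics/{f}.png',c['image'][:,:,::-1]); pickle.dump(c,open(f'pics/{f}.pkl','wb')); return c
def ray(f,u,v,z):
    c=pickle.load(open(f'pics/{f}.pkl','rb')); R=np.array(c['R']);t=np.array(c['t'])
    d=R.T@np.array([(u-c['cx'])/c['fx'],(v-c['cy'])/c['fy'],1]); o=-R.T@t
    return o+d*(z-o[2])/d[2]
def proj(f,X):
    c=pickle.load(open(f'pics/{f}.pkl','rb')); p=np.array(c['R'])@np.array(X)+c['t']
    return c['fx']*p[0]/p[2]+c['cx'],c['fy']*p[1]/p[2]+c['cy']
E
python3 - <<'E'
from h import *
for n in('scene','top'):
    c=snap(n,n+'0'); print(n,-np.array(c['R']).T@c['t'])
s=ctrl.get_state();print(s['tcp_rot'],s['eef_pos'],s['time'])
E
```

```text
scene [1.49532765 0.6081838  1.10256546]
top [4.91390291e-01 7.81138348e-05 1.29919717e+00]
[ 9.90574950e-01  1.36967358e-01  3.36974567e-05 -1.10030764e-03] [ 0.18313446 -0.6490889   0.24703359] 0.1
```

View pics/scene0.png

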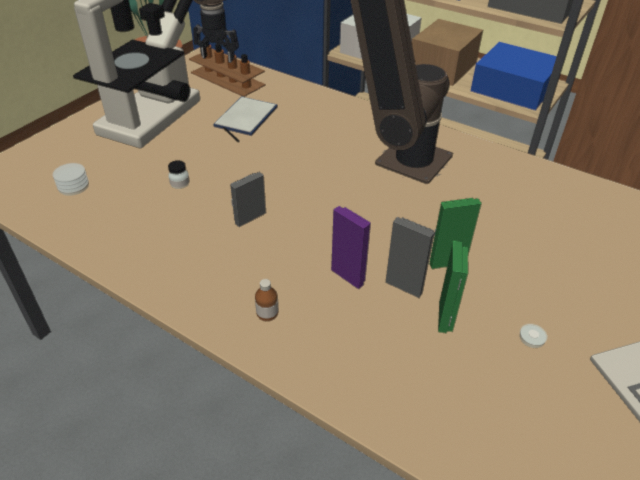

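View pics/top0.png

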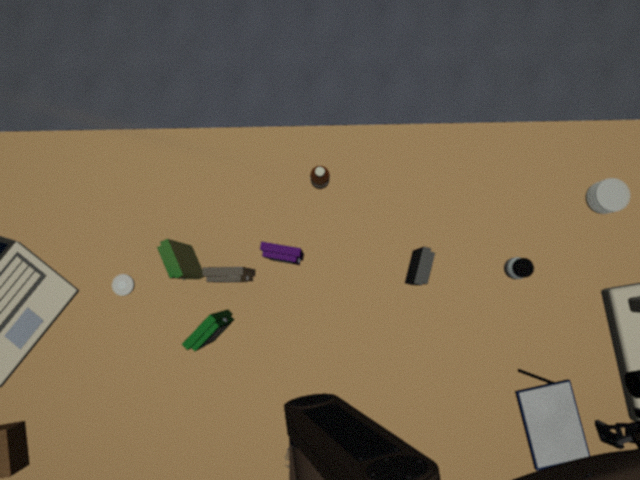

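The scene view shows the large grey box near (410,257) and the small one near (249,199). In the top view they are near (228,274) and (420,266). I'll enlarge both.

Run:
```python
from h import *
t=cv2.imread('pics/top0.png');s=cv2.imread('pics/scene0.png')
f=lambda a,u,v,w,h:cv2.resize(a[v:v+h,u:u+w],(400,300),interpolation=cv2.INTER_CUBIC)
m=np.vstack([np.hstack([f(t,188,244,80,60),f(t,380,236,80,60)]),np.hstack([f(s,336,200,140,105),f(s,200,155,100,75)])])
m=np.clip(m.astype(float)*1.7,0,255).astype(np.uint8)
cv2.imwrite('pics/m0.png',m)
```

```text
(no output)
```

View pics/m0.png

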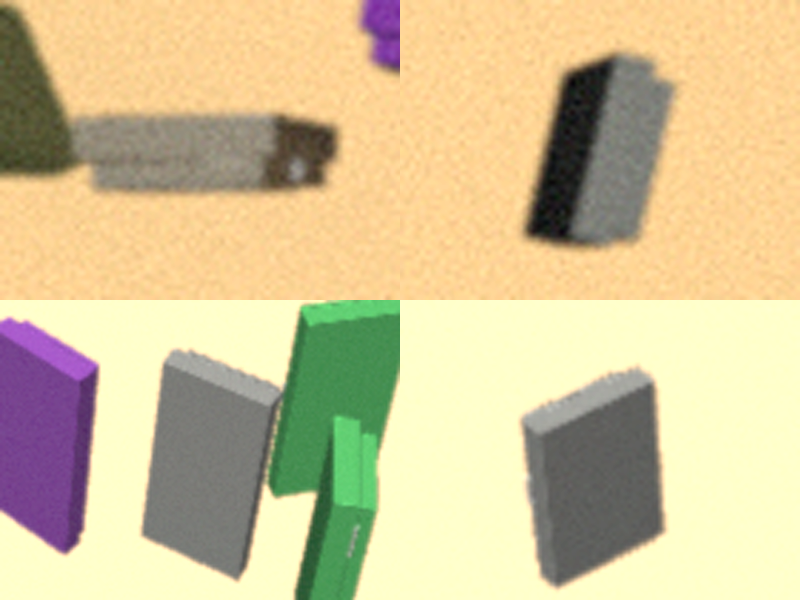

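Run:
```python
from h import *
np.set_printoptions(precision=3,suppress=True)
L=[ray('top0',*p,.209) for p in[(203,267.4),(243,267),(207,281.6),(241,281.6)]]
S=[ray('top0',*p,.14) for p in[(422.4,247.4),(414.4,283.6),(434.4,253),(427.4,284)]]
for nm,b,d in(('L',L,0),('S',S,0)):
    print(nm,*b)
    e=b[1]-b[0]; e2=b[3]-b[2]; print(np.linalg.norm(e),np.linalg.norm(e2),np.degrees(np.arctan2(e[1],e[0])),np.degrees(np.arctan2(e2[1],e2[0])))
for n,p,z in[('green2 tops',(183,347),.209),('',(212,315),.209),('',(196,350),.209),('g1',(159,242),.209),('',(172,278),.209),('purple',(261,243),.209),('',(264,256),.209),('jar',(520,268),.07),('bottle',(320,172),.11),('dish',(122,285),.016)]: print(n,ray('top0',*p,z))
```

```text
L [0.532 0.281 0.209] [0.531 0.186 0.209] [0.498 0.272 0.209] [0.497 0.191 0.209]
0.09547398076370221 0.0809251620039357 -90.36423178004624 -90.91474324667679
S [ 0.576 -0.257  0.14 ] [ 0.485 -0.234  0.14 ] [ 0.561 -0.287  0.14 ] [ 0.483 -0.266  0.14 ]
0.09378014714833409 0.08032500290727922 165.52720915661556 165.1289790014019
green2 tops [0.346 0.327 0.209]
 [0.419 0.259 0.209]
 [0.339 0.297 0.209]
g1 [0.594 0.388 0.209]
 [0.508 0.355 0.209]
purple [0.588 0.143 0.209]
 [0.557 0.136 0.209]
jar [ 0.522 -0.53   0.07 ]
bottle [ 0.782 -0.001  0.11 ]
dish [0.493 0.558 0.016]
```

Both bare base faces look away from the approach side:
- **Large box:** the lid faces -x, so I push it towards +x.
- **Small box:** the lid normal is about (-0.25, -0.97), so I push it along (0.25, 0.97).

I'll do the small one first, since it is nearer the arm.

Request:
{"op": "drive_tool", "data": {
  "moves": [
    [[0,0,0],[0.05,-0.027,0],0],
    [[0,0,0],[0.05,-0.027,0],0],
    [[0,0,0],[0.05,-0.027,0],0],
    [[0,0,0],[0.05,-0.027,0],0],
    [[0,0,0],[0.05,-0.027,0],0]
  ]
}}

```text
time: 0.72
eef_pos: [0.3881, -0.4502, 0.2478]
tcp_rot: [0.991, 0.137, -0.0, -0.0]
contact_force: [0.2, -1.2, -0.2]
opening: 0.004
finger_force: 0.0
```

Request:
{"op": "drive_tool", "data": {
  "moves": [
    [[0,0,0],[0.05,-0.027,0],0],
    [[0,0,0],[0.05,-0.027,0],0],
    [[0,0,0.176],[0.047,-0.026,0],0],
    [[0,0,0.176],[0,0,0],0],
    [[0,0,0.176],[0,0,0],0]
  ]
}}

```text
time: 1.35
eef_pos: [0.5074, -0.3338, 0.2476]
tcp_rot: [0.992, -0.128, -0.001, -0.0]
contact_force: [-0.8, 0.4, -0.9]
opening: -0.0
finger_force: 0.0
```

```bash
cat >> h.py <<'E'
from scipy.spatial.transform import Rotation as Ro
def to(p):
    s=ctrl.get_state(); R=Ro.from_quat(s['tcp_rot']).as_matrix()
    print('t',s['time'],'pos',np.round(s['eef_pos'],3),'toolx',np.round(R[:,0],3),'toolz',np.round(R[:,2],3),'F',np.round(s['contact_force'],2)); print('shift',np.round(R.T@(np.array(p)-s['eef_pos']),3))
E
python3 -c "
from h import *
to([.507,-.335,.132])
snap('wrist','w1')"
```

```text
t 1.35 pos [ 0.507 -0.334  0.248] toolx [ 0.967 -0.254 -0.001] toolz [-0.001  0.001 -1.   ] F [-0.79  0.36 -0.88]
shift [0.    0.001 0.116]
```

View pics/w1.png

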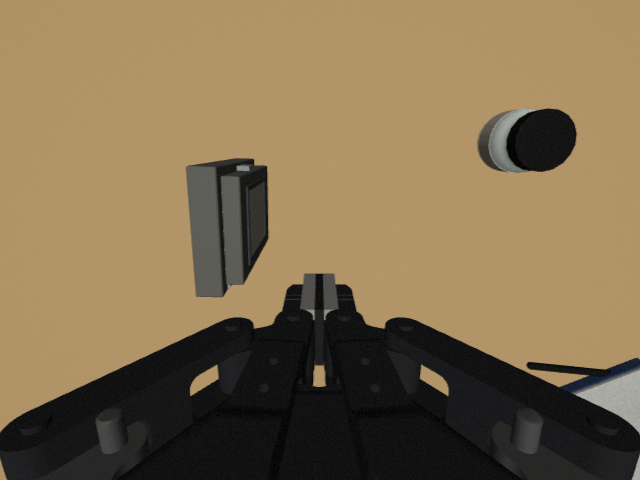

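The wrist view confirms that the framed card on the small box (about (258,220)) faces the fingers. I'll check its centring along tool x by projection.

```bash
python3 -c "
from h import *
for p in [(.561,-.287,.14),(.483,-.266,.14),(.576,-.257,.14),(.485,-.234,.14),(.507,-.335,.115)]: print(np.round(proj('w1',p)))
for q in [(187,168),(196,296),(255,160)]: print(ray('w1',*q,.14))
"
```

```text
[233. 183.]
[240. 292.]
[184. 173.]
[198. 300.]
[321. 231.]
[ 0.57836561 -0.26002155  0.14      ]
[ 0.48820526 -0.23355491  0.14      ]
[ 0.57178723 -0.30598984  0.14      ]
```

Request:
{"op": "drive_tool", "data": {
  "moves": [
    [[0,0,0],[0,0,0.058],0],
    [[0,0,0],[0,0,0.058],0],
    [[0,0,0],[0,-0.02,0],0],
    [[0,0,0],[0,-0.02,0],0],
    [[0,0,0],[0,-0.01,0],0]
  ]
}}

```text
time: 2.02
eef_pos: [0.5215, -0.286, 0.1357]
tcp_rot: [0.992, -0.125, 0.002, 0.001]
contact_force: [-1.3, -0.9, -0.2]
opening: -0.001
finger_force: 0.1
```

Request:
{"op": "drive_tool", "data": {
  "moves": [
    [[0,0,0],[0,-0.01,0],0],
    [[0,0,0],[0,-0.01,0],0],
    [[0,0,0],[0,-0.01,0],0],
    [[0,0,0],[0,-0.01,0],0],
    [[0,0,0],[0,0,0],0]
  ]
}}

```text
time: 2.65
eef_pos: [0.5296, -0.2471, 0.1322]
tcp_rot: [0.992, -0.126, -0.0, -0.0]
contact_force: [-0.1, 0.1, 0.7]
opening: 0.002
finger_force: 0.0
```

```bash
python3 -c "
from h import *
to([.507,-.335,.132])
snap('wrist','w2')"
```

```text
t 2.65 pos [ 0.53  -0.247  0.132] toolx [ 0.968 -0.25  -0.   ] toolz [-0.  0. -1.] F [-0.13  0.12  0.73]
shift [0.    0.091 0.   ]
```

View pics/w2.png

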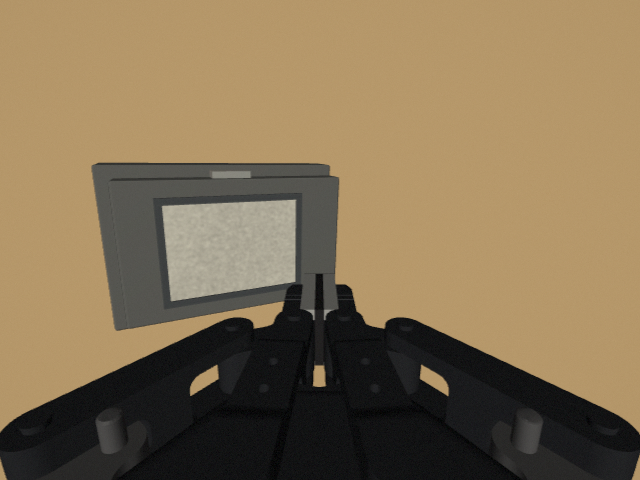

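The small box is tipping and its card is uppermost. I'll lift off and go to the large box.

Request:
{"op": "drive_tool", "data": {
  "moves": [
    [[0,0,-0.127],[0,0,-0.062],0],
    [[0,0,-0.127],[0,0,-0.062],0],
    [[0,0,0],[-0.008,-0.059,0],0],
    [[0,0,0],[-0.008,-0.059,0],0],
    [[0,0,0],[-0.008,-0.059,0],0]
  ]
}}

```text
time: 3.32
eef_pos: [0.505, -0.0698, 0.2566]
tcp_rot: [1.0, -0.0, 0.0, 0.0]
contact_force: [0.3, -0.1, -0.7]
opening: 0.003
finger_force: 0.0
```

Request:
{"op": "drive_tool", "data": {
  "moves": [
    [[0,0,0],[-0.008,-0.059,0],0],
    [[0,0,0],[-0.008,-0.059,0],0],
    [[0,0,0],[-0.008,-0.059,0],0],
    [[0,0,0],[-0.008,-0.059,0],0],
    [[0,0,0],[-0.008,-0.059,-0.01],0]
  ]
}}

```text
time: 3.95
eef_pos: [0.4643, 0.2255, 0.2657]
tcp_rot: [1.0, 0.0, -0.001, 0.0]
contact_force: [1.6, 0.2, 0.4]
opening: -0.001
finger_force: 0.0
```

```bash
python3 -c "
from h import *
to([.465,.225,.202])
snap('wrist','w3'); snap('scene','s3')
for p in [(.532,.281,.209),(.531,.186,.209),(.498,.272,.209),(.497,.191,.209),(.465,.225,.185)]: print(np.round(proj('w3',p)))
"
```

```text
t 3.95 pos [0.464 0.225 0.266] toolx [ 1.     0.    -0.001] toolz [-0.001 -0.001 -1.   ] F [1.56 0.19 0.39]
shift [0.001 0.    0.064]
[212. 140.]
[396. 142.]
[234. 205.]
[383. 207.]
[320. 250.]
```

View pics/w3.png

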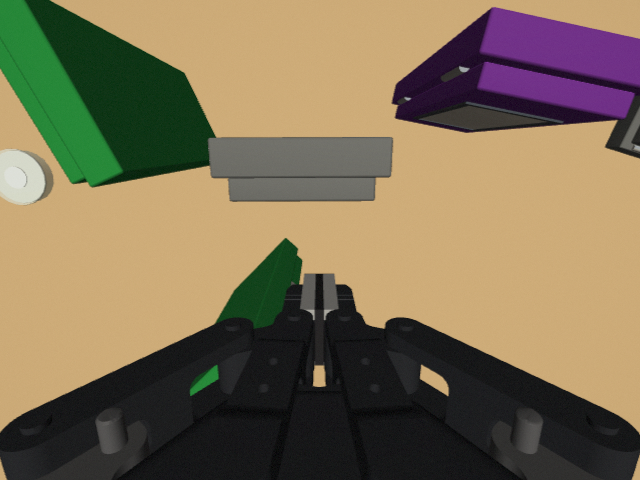

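View pics/s3.png

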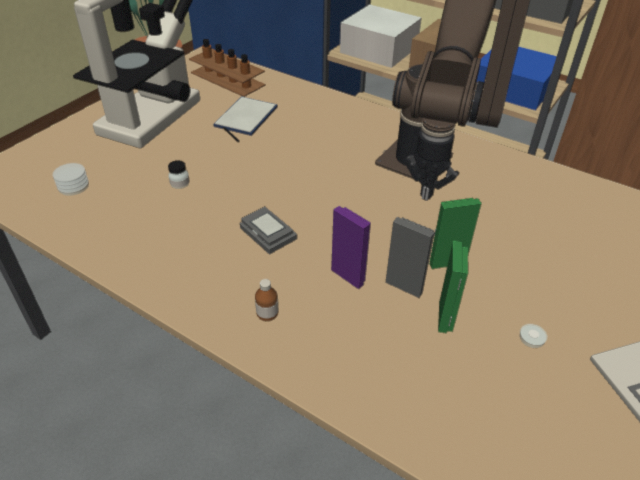

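The small box lies flat with its card up at (268,228) in the scene view. In the wrist view the large box is still standing, with its lid edge at row 200 and columns 229–376, straight ahead of the fingers.

Request:
{"op": "drive_tool", "data": {
  "moves": [
    [[0,0,0],[0,-0.006,0.032],0],
    [[0,0,0],[0,0,0.032],0],
    [[0,0,0],[0.01,0,0],0],
    [[0,0,0],[0.01,0,0],0],
    [[0,0,0],[0.01,0,0],0]
  ]
}}

```text
time: 4.68
eef_pos: [0.4972, 0.2299, 0.2044]
tcp_rot: [1.0, -0.0, 0.002, -0.0]
contact_force: [-0.1, 0.5, 1.1]
opening: -0.002
finger_force: 0.1
```

Request:
{"op": "drive_tool", "data": {
  "moves": [
    [[0,0,0],[0.01,0,0],0],
    [[0,0,0],[0.01,0,0],0],
    [[0,0,0],[0.01,0,0],0],
    [[0,0,0],[0.01,0,0],0],
    [[0,0,0],[0,0,0],0]
  ]
}}

```text
time: 5.3
eef_pos: [0.5358, 0.2301, 0.2023]
tcp_rot: [1.0, 0.0, -0.0, 0.0]
contact_force: [0.9, 0.1, 0.4]
opening: 0.004
finger_force: 0.0
```

Request:
{"op": "drive_tool", "data": {
  "moves": [
    [[0,0,0],[0,0,0],0],
    [[0,0,0],[0,0,0],0],
    [[0,0,0],[0,0,-0.05],0],
    [[0,0,0],[0,0,-0.05],0],
    [[0,0,0],[0,0,0],0]
  ]
}}

```text
time: 5.92
eef_pos: [0.5371, 0.2308, 0.3087]
tcp_rot: [1.0, 0.001, 0.005, -0.001]
contact_force: [-0.2, -0.4, 0.6]
opening: -0.001
finger_force: 0.0
```

```bash
python3 -c "
from h import *
snap('scene','s4')"
```

```text
(no output)
```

View pics/s4.png

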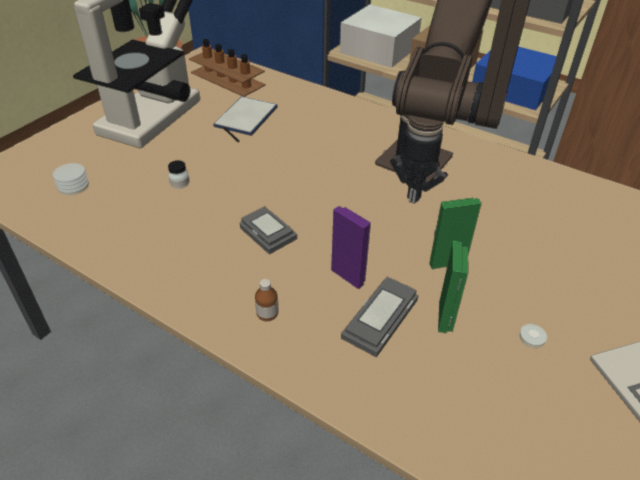

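Both boxes lie flat with their cards up, at (380,313) and (268,228). The look-alikes and bystanders have not moved, and the tool is clear of everything.

```bash
python3 -c "
from plant import ctrl
print(ctrl.sign_off())"
```

```text
the job is handed in; nothing more can be done
None
```

Both slide boxes were pushed over where they stood and lie flat with their lids up; nothing else was moved, and the job was handed in at about 6 s on the robot clock.

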